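Pump up the bath lid and set its prop

ROBOT

A 7-joint arm with a two-finger parallel gripper is mounted at the origin on a cart in front of the work surface, level with it; the furniture and walls round the work are solid. World frame = base frame: x ahead of the robot, y to its left, z up, the work surface at z = 0. Lengths are in mm, angles in rad, forces in N, time in s.
With the tool pointing down it reaches from about 425 to 800 mm from the base axis. Payload 8.3 kg.
Tool frame: the origin (TCP) lies midway between the tips of the shut fingers; the grasp point (between the pads) lies 19 mm behind it; z points along the fingers, y is the line along which they close (so a half turn about z gives the same grasp; the last joint's range is limited). The gripper opens to 85 mm and grips with 20 to 120 N. Pads are 22 mm wide; open, the fingers measure 114 mm over their backs; the gripper's body (76 mm by 85 mm) begins 54 mm behind the grasp point. The pads swing forward as they close: fully open they stand 13 mm farther back than shut.
Start: joints at [1.159, 0.383, 0.016, 1.37, -0.006, 1.388, -0.046], TCP at [213.644, -587.33, 195.479] pointing down, gripper open.
Joint ranges: [-2.95, 2.95], [-0.25, 2.06], [-1.52, 1.56], [0.18, 2.33], [-1.44, 4.58], [0.02, 2.06], [-3.01, 3.01]. Speed limits (rad/s): [2.39, 2.39, 3.01, 3.01, 3.14, 3.14, 3.14].

INTERFACE

Orientations are given as a unit quaternion [x, y, z, w].
In Python, from cell import robot gives the robot as it stands.
- The arm moves only by the tool drive_tool, never from a script. Its argument "deltas" is a list of rows, each an object with "turn": the turn, a rotation vector about the world's x, y, z in degrees, a list of three; "xyz": the shift along the world's x, y, z in mm, a list of three; "hand": the closure, from -1 (fully open) to 1 (shut), so that 0 is half open. A call has 1 to 12 rows; each row is the pose to reach, as a shift and turn from the pose commanded when the call began; what a row does not reach only later rows make up. A row lasts 1/10 s, in which the tool goes at most 50 mm and 8.59 degrees, less where a joint would pass 70% of its speed; a pose out of reach is approached as far as the arm can. A call with a gripper value outside its range is refused whole. The fingers move at their own pace and stop on an object; the grip force is fixed at half the most. Time passes only in rows, so rows that repeat a pose let the fingers close. It gives the time, the measured TCP pose, the force, the opening and the grip force at its end, in the units of the state.
- robot.sense(): the state, without advancing time (a new reading comes with each control period).
- robot.read_camera(name): name is "scene" or "top"; returns a dict with "color" (400x640x3 uint8, red, green, blue), "range_z" (400x640 float32, mm along the optical axis (not along the pixel's ray), 0 where there is no reading), "fx", "fy", "cx", "cy" (pixels), "k1" (the pictures are not rectified: a ray, as slopes to the right and down, at radius r is drawn at 1 + k1 r^2 times it, then the intrinsics apply), "extrinsics" (4x4, takes a point from camera to world coordinates). Camera axes: x right, y down, z forward; pixel columns grow to the right and rows downward; lengths in mm; the calibration is good to about 2 mm. A picture is of the moment at which its call begins.
- robot.close_job(): hands the job in; it is judged then, once.
The state is a dict: "time": time; "qpos": joint angles; "dq": joint speeds; "tau": joint torques, N m; "tool_pos": TCP position; "eef_rot": TCP orientation; "contact_force": force on the tool from outside, world axes, zero at the start; "moment": the same for the moment, N m; "width": finger opening in mm; "finger_force": force on a finger pad.
Only numpy, scipy, OpenCV 4.12 (cv2) and the standard library are available. Lean on these libraries where they do the work, as an engineer would, in place of code of your own. Each camera call takes 0.05 s, during which the arm holds its last target. There are 200 camera calls.

TASK

Open the steel specimen bath: work the pump lever at its right-hand side in full down-and-up strokes, each of which ratchets the lid up one tooth for good, and stop, with the lever back up, at the one tooth where the prop rod can reach the slot under the lid's front tab (about 34 degrees open). Then take the prop rod by its black grip, swing it up out of its clip on the bath's front until its tip is fully home at the end of that slot, and let go. Raise the lid by the lever alone, never pushing on the lid itself, and leave the jar and the cup beside the bath where they stand.

Things in the scene. Friction and masses are not known exactly. Their poses are not given: they have to be found in the camera images.
- bath: Open steel bath, 150 mm deep (x), 260 wide (y), 100 high, fixed on the worktop. Origin under its centre, on the worktop; +x to its rear (lid hinge), -x to its front (prop rod), +y to its left, z up; offsets in these texts are mm along these axes. The lid turns about a line along y at x +75, z 105. The ratchet and pump lever sit on its right side (-y).
- bath_lid (a joint): Lid angle, rad: 0 closed, grows as the front rises, most 0.90. Stiff, counterbalanced hinge: it stays where left. Starts at 0.00 to 0.32; the pump leaves it at teeth 0.12, 0.24, 0.36, 0.48, 0.60, 0.72, 0.84 (the first stroke goes to the next tooth or, if that is very near, the one after). Only at 0.60 does the rod meet the slot: a tooth lower or higher puts it about 20 mm off.
- lid_plate: White lid, 7 mm thick, 150 x 262 mm, with a front tab (y -45 to +70) ending 229 mm from the hinge. Origin mid hinge line; at angle 0 its axes are the bath's and it lies along -x. At 0.60 the tab's edge is 236 mm up and overhangs the rod's plane by 25 mm: a gripper upright over the rod's grip strikes it, so lean it back from the lid 30 to 45 degrees.
- pump_lever (a joint): Angle of the pump lever, rad: 0 up (rest), 0.25 fully pressed, at its end stop. A spring lifts it back to 0 when let go. A full stroke goes beyond 0.24 at the bottom and back under 0.02 at the top; it advances the lid one tooth. Pressing takes about 6 N at the handle.
- lever_grip (a point): Middle of the lever's black cross handle, a level round bar 18 mm thick, 62 mm long along the bath's y, before the bath's right-hand corner. At rest at x -165, y -185, z 100 in the bath's frame; a full press takes it 25 mm down and 4 mm forward (-x). The lever turns about a line along y at x -68, z 70. Press on top of the bar from above.
- prop_rod (a joint): Angle of the prop rod, rad: 0 lying level along the bath's front in its clip (tip towards +y), grows as the tip rises, 1.40 with the tip home in the slot (lid at 0.60), 1.45 at most. Friction (about 1.6 N at the grip) keeps it where it is left.
- rod_grip (a point): Grip of the prop rod: black round pin 16 mm thick, standing 46 mm out of the rod to the front (-x), 75 mm from the rod's pivot; this point is on its axis, 32 mm before the rod's axis. The rod turns about a line along x through y -10, z 85; its plane is x -89. At rest the point is at x -121, y +65, z 85; it moves on a 75 mm arc, up then towards -y. The pin may turn in the fingers.
- rod_tip (a point): Free end of the steel prop rod (8 mm thick), 130 mm from its pivot.
- lid_slot (a point): Home of the rod's tip: inside the steel slot, an upside-down channel under the lid's front tab, 15 mm wide inside, about 40 mm long along y, open below and towards +y, with an end stop at its -y end. Its back shows through the tab's top. It moves with the lid. With the tip home, rod_tip and lid_slot coincide within about 2 mm.
- stain_jar: Bystander: lidded glass stain jar with a black cap, 58 mm across, 97 mm tall, standing to the left of the bath. Origin under its centre.
- specimen_cup: Bystander: lidded specimen cup, 58 mm across, 75 mm tall, standing to the right of the bath beyond the lever. Origin under its centre.

How it is judged (in metres and radians):
On the way, in this order (a step that is already met when the one before it is completed fails the run):
1. the lid stands at the tooth 0.60 (0.57 to 0.63 rad) with the lever back up (value of joint bath_lid between 0.57 and 0.63 rad and value of joint pump_lever below 0.04 rad), for 0.2 s.
2. the rod's tip is home in the lid's slot (distance between rod_tip and lid_slot below 0.008 m), for 0.2 s.
At the end, for the whole second after the job is handed in: The lid stands at 0.57 to 0.63 rad, the pump lever is back up (under 0.04 rad), the prop rod's tip lies within 8 mm of its home point in the lid's slot, and lid and rod are at rest (all of step 1 and distance between rod_tip and lid_slot below 0.008 m and velocity of joint prop_rod between -0.05 and 0.05 rad/s and velocity of joint bath_lid between -0.05 and 0.05 rad/s); the robot touches nothing.
It fails at once if the robot pushes on the lid itself (more than 6 N) (contact force between any of the fingers, the arm and lid_plate above 6 N).
It fails at once if the stain jar is shifted by more than 30 mm or tipped (distance of stain_jar from where it was at the start of the episode above 0.03 m or angle between stain_jar's own z axis and vertical above 0.5 rad).
It fails at once if the specimen cup is shifted by more than 30 mm or tipped (distance of specimen_cup from where it was at the start of the episode above 0.03 m or angle between specimen_cup's own z axis and vertical above 0.5 rad).
It also fails if it takes over 72 s, if anything falls off the work surface, if the arm or the gripper's body presses on something with over 40 N, if the wrist force passes 120 N, or if a joint passes its speed limit or range.

## Working session

There is one attempt and no reset: what is moved stays moved. The work goes in short steps, Python scripts to look and compute and a tool call to move; the robot and the scene stay as the last step left them, time stands still between calls to the robot, and variables do not carry over. Pictures are saved under pics/ and viewed, at most 10 in all, crops included, and the job is handed in when it is done.

Besides the shell and the picture viewer there is one more tool, called after "Call:" as name(argument=value, ...) on one line, values as JSON. drive_tool: Moves the arm, as the interface text tells. Its arguments: {"type":"object","properties":{"deltas":{"type":"array"}},"required":["deltas"]}

```bash
mkdir -p pics
cat > h.py <<'E'
import numpy as np, cv2
from cell import robot
def shot(n,tag):
    c=robot.read_camera(n); cv2.imwrite(f'pics/{tag}.png',c['color'][:,:,::-1]); 
    np.savez(f'{tag}.npz',**c); return c
def pt(c,u,v,z=None,r=2):
    """pixel -> world; z optical depth from range (median) ; if z given: intersect world height z"""
    K=np.array([[c['fx'],0,c['cx']],[0,c['fy'],c['cy']],[0,0,1]],float)
    d=np.array([c['k1'],0,0,0],float)
    s=cv2.undistortPoints(np.array([[[u,v]]],float),K,d)[0,0]
    E=c['extrinsics']; ray=np.array([s[0],s[1],1])
    if z is None:
        p=c['range_z'][int(v)-r:int(v)+r+1,int(u)-r:int(u)+r+1]; p=p[p>0]; t=np.median(p)
    else:
        w=E[:3,:3]@ray; t=(z-E[2,3])/w[2]
    return E[:3,:3]@(ray*t)+E[:3,3]
def cloud(c):
    K=np.array([[c['fx'],0,c['cx']],[0,c['fy'],c['cy']],[0,0,1]],float)
    v,u=np.mgrid[:400,:640]; d=np.array([c['k1'],0,0,0],float)
    s=cv2.undistortPoints(np.stack([u,v],-1).reshape(-1,1,2).astype(float),K,d).reshape(400,640,2)
    P=np.concatenate([s,np.ones((400,640,1))],-1)*c['range_z'][...,None]
    return P@c['extrinsics'][:3,:3].T+c['extrinsics'][:3,3]
E
python3 - <<'E'
from h import *
for n in ('scene','top'):
    c=shot(n,n+'0'); print(n,c['fx'],c['k1'],c['extrinsics'].round(2).tolist())
s=robot.sense(); print(s)
E
```

```text
scene 370.49470859039224 -0.08186741992007367 [[-0.71, -0.48, 0.51, 220.56], [-0.7, 0.47, -0.54, 397.3], [0.02, -0.74, -0.67, 643.29], [0.0, 0.0, 0.0, 1.0]]
top 491.4253471637525 -0.07700105619755555 [[-0.02, -0.98, 0.18, 432.33], [-1.0, 0.02, 0.02, -61.29], [-0.02, -0.18, -0.98, 1339.99], [0.0, 0.0, 0.0, 1.0]]
{'time': 0.1, 'qpos': array([ 1.15909259,  0.38418259,  0.01637448,  1.37105571, -0.00630203,
        1.38821454, -0.04648311]), 'dq': array([ 0.000418  , -0.00141363, -0.00079402, -0.00286877, -0.00041533,
       -0.00093042, -0.00013969]), 'tau': array([ 3.42219617e-03, -6.29128218e+01,  8.47633872e-01, -3.72753310e+01,
        1.67016842e-02,  1.04735006e-02, -6.61703984e-05]), 'tool_pos': array([ 213.46343191, -586.85503923,  194.55814374]), 'eef_rot': array([ 9.84823121e-01,  1.73558635e-01, -1.69905232e-04, -8.89431385e-04]), 'contact_force': array([ 0.39421966, -0.4108494 ,  0.08884443]), 'moment': array([ 0.00014819, -0.00902824,  0.01387989]), 'finger_force': 0.0, 'width': 85.013604735066}
```

View pics/scene0.png

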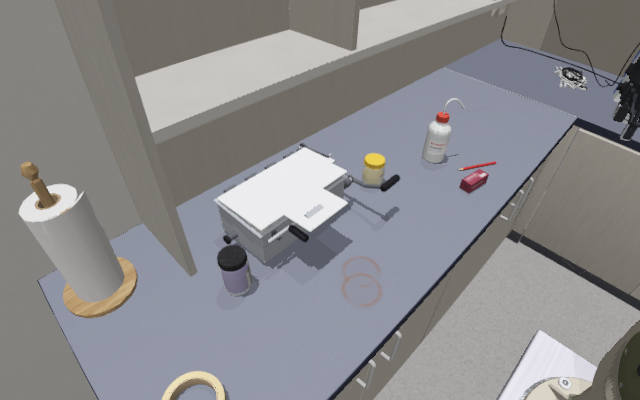

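View pics/top0.png

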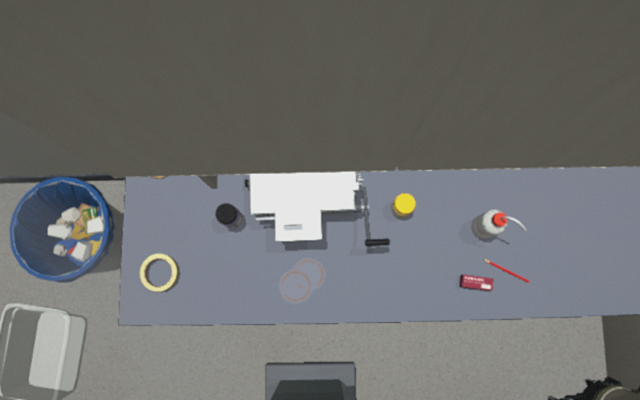

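The scene view shows the bath with its lid nearly closed. The lever handle is at scene (390,183) and top (377,242), the rod grip at scene (299,233), the jar at (234,270) and the cup at (374,170). Next I'll enlarge both views.

Run:
```python
from h import *
a=cv2.imread('pics/scene0.png')[130:270,210:410]; b=cv2.imread('pics/top0.png')[165:255,215:425]
a=cv2.resize(a,(800,560),interpolation=cv2.INTER_CUBIC); b=cv2.resize(b,(798,342),interpolation=cv2.INTER_CUBIC)
cv2.imwrite('pics/s0c.png',a);cv2.imwrite('pics/t0c.png',b)
for n in('scene','top'):
    c=np.load(n+'0.npz'); W=cloud(c); C=c['color'].astype(int)
    ok=(W[...,0]>250)&(W[...,0]<900)&(abs(W[...,1])<350)&(c['range_z']>0)
    # black blobs
    m=ok&(C.max(-1)<45)&(W[...,2]>20)&(W[...,2]<200)
    k,l,st,ce=cv2.connectedComponentsWithStats(m.astype(np.uint8))
    for i in range(1,k):
        if st[i,4]>15: print(n,st[i],W[l==i].mean(0).round(),W[l==i].min(0).round(),W[l==i].max(0).round())
    m=ok&(C.min(-1)>190)&(W[...,2]>90)&(W[...,2]<260)
    P=W[m]; q=np.median(P,0); 
    for _ in range(4):
        A=np.c_[P[:,:2],np.ones(len(P))]; co=np.linalg.lstsq(A,P[:,2],rcond=None)[0]; r=P[:,2]-A@co; P=P[abs(r)<max(3,2*r.std())]
    print(n,len(P),co,'tilt',np.arctan(np.hypot(*co[:2])),'dir',np.degrees(np.arctan2(co[1],co[0])),P.min(0),P.max(0),r.std())
```

```text
scene [380 175  19  16  97] [ 558. -190.  105.] [ 551. -224.   96.] [ 567. -166.  109.]
scene [289 226  20  16 123] [602.  56.  89.] [580.  47.  82.] [628.  62.  94.]
scene [224 237   7   7  28] [734. 147.  35.] [727. 142.  27.] [744. 150.  42.]
scene [218 254  29  17 149] [626. 198.  90.] [617. 166.  83.] [656. 216.  97.]
scene 6123 [-6.36943361e-02 -1.19497195e-03  1.60044672e+02] tilt 0.06361957301637214 dir -178.92519770906821 [ 567.17889496 -165.21920827  106.44076965] [797.23336769 123.49378917 125.77720785] 0.8853807233446012
top [220 215  16   9  38] [625. 182.  96.] [619. 165.  89.] [639. 203. 101.]
top [366 243  22   3  26] [ 557. -194.  107.] [ 555. -222.  101.] [ 559. -169.  111.]
top 4627 [-6.49063783e-02 -1.02408838e-03  1.61960844e+02] tilt 0.06482350588088587 dir -179.09606613263028 [ 568.85515447 -153.09047874  109.98663934] [743.46955227 121.65351707 128.77286845] 1.923512197731467
```

View pics/s0c.png

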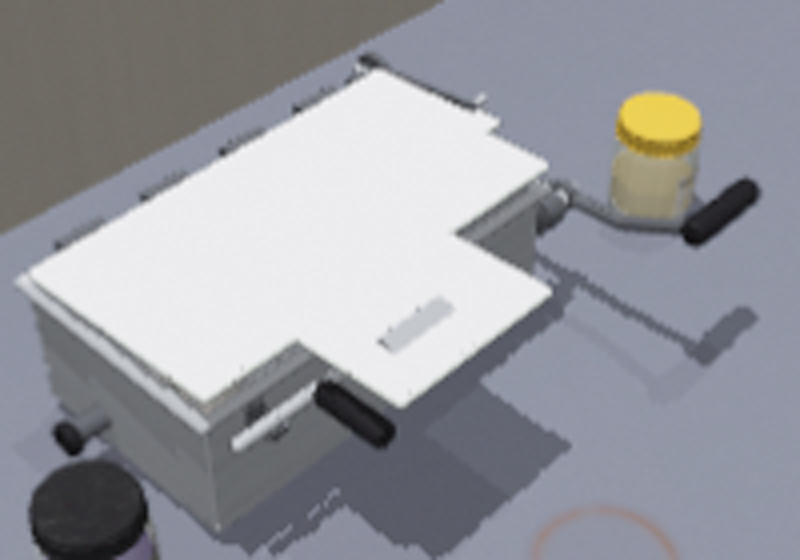

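View pics/t0c.png

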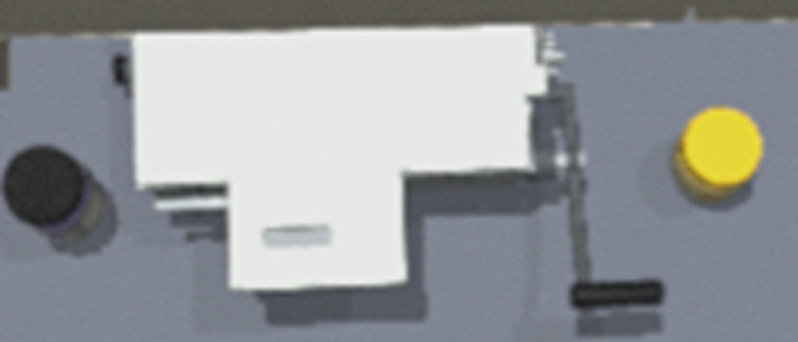

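The lid stands at about 0.065 rad, so I expect five strokes: 0.12, 0.24, 0.36, 0.48, 0.60. The handle is at about (557,-195,100). That puts the bath origin near (719,-7) with yaw about 1°, which agrees with the lid edges and the grip at (~600,56). I'll move above the handle.

Call:
drive_tool(deltas=[{"xyz": [30, 35, 0], "turn": [0, 0, 0], "hand": 1}, {"xyz": [60, 70, 0], "turn": [0, 0, 0], "hand": 1}, {"xyz": [90, 105, 0], "turn": [0, 0, 0], "hand": 1}, {"xyz": [120, 140, 0], "turn": [0, 0, 0], "hand": 1}, {"xyz": [150, 175, 0], "turn": [0, 0, 0], "hand": 1}, {"xyz": [180, 210, 0], "turn": [0, 0, 0], "hand": 1}, {"xyz": [210, 245, 0], "turn": [0, 0, 0], "hand": 1}, {"xyz": [240, 280, 0], "turn": [0, 0, 0], "hand": 1}, {"xyz": [270, 315, 0], "turn": [0, 0, 0], "hand": 1}, {"xyz": [300, 350, -15], "turn": [0, 0, 0], "hand": 1}, {"xyz": [330, 375, -30], "turn": [0, 0, 0], "hand": 1}, {"xyz": [341, 390, -45], "turn": [0, 0, 0], "hand": 1}])

```text
time: 1.3
tool_pos: [557.0, -193.1, 149.4]
eef_rot: [0.984, 0.176, 0.0, -0.001]
contact_force: [-0.3, -0.9, -0.1]
width: 0.2
finger_force: 0.0
```

Call:
drive_tool(deltas=[{"xyz": [0, 0, 0], "turn": [0, 0, 0], "hand": 1}, {"xyz": [0, 0, 0], "turn": [0, 0, 0], "hand": 1}, {"xyz": [0, 0, 0], "turn": [0, 0, 0], "hand": 1}])

```text
time: 1.6
tool_pos: [554.1, -199.1, 151.0]
eef_rot: [0.985, 0.172, 0.0, 0.0]
contact_force: [0.1, 0.3, 0.4]
width: 0.0
finger_force: 0.0
```

Call:
drive_tool(deltas=[{"xyz": [0, 0, -20], "turn": [0, 0, 0], "hand": 1}, {"xyz": [0, 0, -36], "turn": [0, 0, 0], "hand": 1}, {"xyz": [-1, 0, -44], "turn": [0, 0, 0], "hand": 1}, {"xyz": [-2, 0, -54], "turn": [0, 0, 0], "hand": 1}, {"xyz": [-3, 0, -62], "turn": [0, 0, 0], "hand": 1}, {"xyz": [-3, 0, -68], "turn": [0, 0, 0], "hand": 1}, {"xyz": [-3, 0, -69], "turn": [0, 0, 0], "hand": 1}, {"xyz": [-3, 0, -69], "turn": [0, 0, 0], "hand": 1}, {"xyz": [-3, 0, -69], "turn": [0, 0, 0], "hand": 1}])

```text
time: 2.5
tool_pos: [552.0, -197.4, 82.0]
eef_rot: [0.985, 0.174, 0.0, 0.0]
contact_force: [-0.1, 0.3, 0.6]
width: -0.1
finger_force: 0.0
```

Run:
```python
from h import *
c=shot('scene','s1'); t=shot('top','t1')
a=cv2.resize(c['color'][100:250,300:460,::-1],(640,600),interpolation=cv2.INTER_CUBIC); cv2.imwrite('pics/s1c.png',a)
```

```text
(no output)
```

View pics/s1c.png

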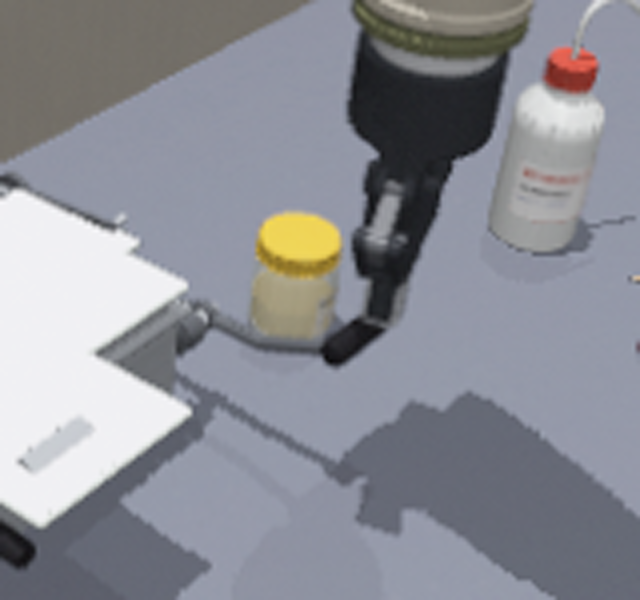

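Run:
```python
from h import *
s=robot.sense(); print(s['tool_pos'],s['contact_force'],s['tau'].round(2))
def proj(c,P):
    E=np.linalg.inv(c['extrinsics']); K=np.array([[c['fx'],0,c['cx']],[0,c['fy'],c['cy']],[0,0,1]],float)
    r=cv2.Rodrigues(E[:3,:3])[0]
    return cv2.projectPoints(np.array(P,float).reshape(-1,1,3),r,E[:3,3],K,np.array([c['k1'],0,0,0],float))[0].reshape(-1,2)
for n,z in (('scene','s'),('top','t')):
    c=np.load(z+'1.npz'); print(n,proj(c,[s['tool_pos'],[557,-195,100],[553,-195,75]]).round(1))
    W=cloud(c);C=c['color'].astype(int)
    m=(W[...,0]>480)&(W[...,0]<640)&(W[...,1]>-260)&(W[...,1]<-150)&(W[...,2]>30)&(C.max(-1)<60)
    for zl in range(60,150,10):
        q=W[m&(W[...,2]>=zl)&(W[...,2]<zl+10)]
        if len(q): print(zl,len(q),q.min(0).round(),q.max(0).round())
    m=m&(W[...,2]<120)
    ys=np.argwhere(m); print(ys.min(0),ys.max(0))
c=np.load('s1.npz');W=cloud(c)
for u,v in((384,187),(388,184),(392,181),(394,179),(397,179),(398,174),(398,168)): print(u,v,W[v,u].round())
```

```text
[ 552.03674253 -197.35040934   81.97393885] [-0.66986962  0.72394441 -0.55948444] [ 1.000e-02 -5.937e+01 -3.340e+00 -3.406e+01  2.000e-02  0.000e+00
  0.000e+00]
scene [[391.9 190.4]
 [390.7 183.9]
 [390.5 192.9]]
90 9 [ 555. -170.   96.] [ 569. -166.  100.]
100 81 [ 552. -204.  101.] [ 568. -166.  110.]
120 7 [ 541. -189.  127.] [ 551. -184.  130.]
130 19 [ 539. -188.  130.] [ 551. -182.  140.]
140 22 [ 540. -191.  140.] [ 550. -181.  149.]
[180 380] [190 395]
top [[376.5 246.8]
 [376.3 244.1]
 [375.3 246.7]]
100 5 [ 562. -172.  103.] [ 568. -169.  107.]
[240 366] [242 367]
384 187 [ 558. -169.  105.]
388 184 [ 557. -183.  107.]
392 181 [ 557. -199.  106.]
394 179 [ 545. -185.  127.]
397 179 [ 539. -187.  130.]
398 174 [ 539. -187.  144.]
398 168 [ 526. -157.  184.]
```

Run:
```python
from h import *
c=shot('scene','s2');W=cloud(c);s=robot.sense();print(s['time'],s['tool_pos'],s['qpos'])
c2=np.load('s1.npz');print(np.abs(c['color'].astype(int)-c2['color']).max(-1)[130:200,380:410].mean())
m=(W[...,0]>460)&(W[...,0]<640)&(W[...,1]>-270)&(W[...,1]<-120)&(W[...,2]>60)
for zl in range(60,260,10):
    q=W[m&(W[...,2]>=zl)&(W[...,2]<zl+10)]
    if len(q): print(zl,len(q),q.min(0).round(),q.max(0).round())
a=cv2.resize(c['color'][150:200,370:420,::-1],(600,600),interpolation=cv2.INTER_NEAREST); cv2.imwrite('pics/s2c.png',a)
```

```text
2.65 [ 551.92679112 -197.35543053   81.87193952] [ 0.50463907  0.39527242 -0.27562971  1.62528393  0.11576077  1.13643067
 -1.02137955]
1.1866666666666668
60 11 [ 615. -269.   63.] [ 640. -171.   70.]
70 45 [ 594. -176.   71.] [ 639. -169.   79.]
80 32 [ 577. -177.   80.] [ 608. -169.   90.]
90 43 [ 552. -215.   91.] [ 590. -166.  100.]
100 94 [ 551. -208.  100.] [ 569. -166.  110.]
110 7 [ 540. -195.  117.] [ 555. -188.  120.]
120 28 [ 537. -209.  121.] [ 557. -182.  130.]
130 38 [ 538. -204.  130.] [ 557. -183.  140.]
140 35 [ 536. -202.  141.] [ 557. -182.  149.]
150 7 [ 534. -208.  150.] [ 551. -182.  160.]
160 27 [ 527. -205.  161.] [ 550. -161.  169.]
170 18 [ 525. -188.  170.] [ 547. -154.  180.]
180 56 [ 522. -218.  180.] [ 559. -147.  190.]
190 53 [ 520. -220.  190.] [ 560. -139.  200.]
200 101 [ 517. -208.  200.] [ 561. -135.  210.]
210 110 [ 518. -218.  210.] [ 571. -140.  220.]
220 97 [ 526. -211.  220.] [ 563. -151.  230.]
230 56 [ 528. -184.  230.] [ 550. -155.  240.]
240 75 [ 513. -207.  240.] [ 576. -157.  250.]
250 164 [ 512. -208.  250.] [ 580. -157.  260.]
```

View pics/s2c.png

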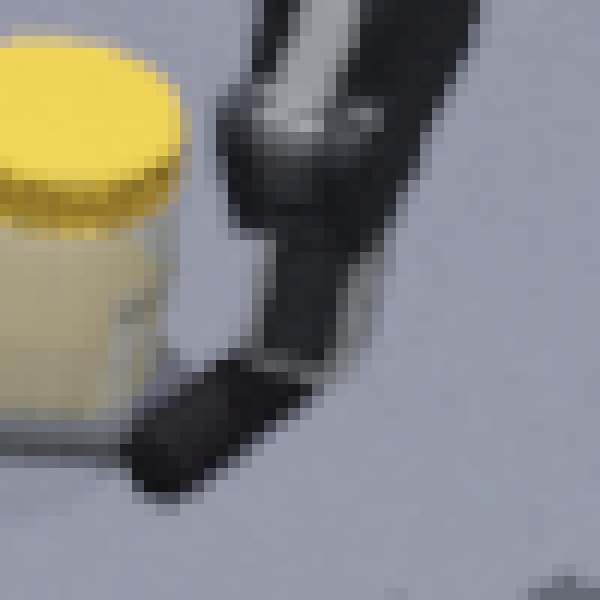

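The picture shows the fingertips just above the bar at z≈115, although the reported TCP z is 82. The reported tool z therefore seems to be off by about 30 mm, while xy agrees within a few mm. I'll feel downward for contact.

Call:
drive_tool(deltas=[{"xyz": [6, 2, 0], "turn": [0, 0, 0], "hand": 1}, {"xyz": [6, 2, -4], "turn": [0, 0, 0], "hand": 1}, {"xyz": [6, 2, -8], "turn": [0, 0, 0], "hand": 1}, {"xyz": [6, 2, -12], "turn": [0, 0, 0], "hand": 1}, {"xyz": [6, 2, -12], "turn": [0, 0, 0], "hand": 1}, {"xyz": [6, 2, -12], "turn": [0, 0, 0], "hand": 1}])

```text
time: 3.25
tool_pos: [557.4, -195.3, 69.4]
eef_rot: [0.985, 0.174, -0.0, -0.0]
contact_force: [-2.0, 0.8, 1.2]
width: 0.3
finger_force: 1.1
```

Call:
drive_tool(deltas=[{"xyz": [-1, 0, -4], "turn": [0, 0, 0], "hand": 1}, {"xyz": [-1, 0, -8], "turn": [0, 0, 0], "hand": 1}, {"xyz": [-1, 0, -8], "turn": [0, 0, 0], "hand": 1}, {"xyz": [-1, 0, -8], "turn": [0, 0, 0], "hand": 1}])

```text
time: 3.65
tool_pos: [556.5, -195.5, 61.3]
eef_rot: [0.985, 0.173, -0.0, -0.0]
contact_force: [-1.8, -0.3, 2.3]
width: 0.0
finger_force: 1.2
```

Run:
```python
from h import *
c=shot('scene','s3');W=cloud(c);s=robot.sense();print(s['time'],s['tool_pos'],s['contact_force'])
for n in('s2','s3'):
  c=np.load(n+'.npz');W=cloud(c);C=c['color'].astype(int)
  m=(C.max(-1)<60)&(W[...,1]>-185)&(W[...,1]<-160)&(W[...,0]>500)&(W[...,0]<600)&(W[...,2]<115)&(W[...,2]>40)
  print(n,m.sum(),W[m].mean(0).round(1))
a=cv2.resize(c['color'][150:200,370:420,::-1],(600,600),interpolation=cv2.INTER_NEAREST); cv2.imwrite('pics/s3c.png',a)
```

```text
3.7 [ 556.54212072 -195.49556199   61.45732869] [-2.49036167e+00 -2.18351279e-03  2.49227592e+00]
s2 57 [ 558.7 -173.3  104.1]
s3 64 [ 555.1 -175.2   95.4]
```

Call:
drive_tool(deltas=[{"xyz": [3, 0, 2], "turn": [0, 0, 0], "hand": 1}, {"xyz": [3, 0, -4], "turn": [0, 0, 0], "hand": 1}, {"xyz": [2, 0, -8], "turn": [0, 0, 0], "hand": 1}, {"xyz": [2, 0, -13], "turn": [0, 0, 0], "hand": 1}, {"xyz": [2, 0, -13], "turn": [0, 0, 0], "hand": 1}, {"xyz": [2, 0, -13], "turn": [0, 0, 0], "hand": 1}])

```text
time: 4.3
tool_pos: [558.9, -195.5, 48.4]
eef_rot: [0.985, 0.174, 0.0, 0.0]
contact_force: [-0.1, -0.8, 4.3]
width: 0.2
finger_force: 2.0
```

```bash
cat >> h.py <<'E'
def bar(n):
    c=np.load(n+'.npz');W=cloud(c);C=c['color'].astype(int)
    m=(C.max(-1)<60)&(W[...,1]>-185)&(W[...,1]<-160)&(W[...,0]>500)&(W[...,0]<600)&(W[...,2]<115)&(W[...,2]>40)
    print(n,'bar',m.sum(),W[m].mean(0).round(1))
def lid(n,ymax=110):
    c=np.load(n+'.npz');W=cloud(c);C=c['color'].astype(int)
    m=(W[...,0]>560)&(W[...,0]<810)&(W[...,1]>-150)&(W[...,1]<ymax)&(C.min(-1)>175)&(W[...,2]>90)&(W[...,2]<330)&(c['range_z']>0)
    P=W[m]
    for _ in range(6):
        A=np.c_[P[:,:2],np.ones(len(P))]; co=np.linalg.lstsq(A,P[:,2],rcond=None)[0]; r=P[:,2]-A@co; P=P[abs(r)<max(3,2*r.std())]
    print(n,'lid',len(P),'angle',np.arctan(np.hypot(*co[:2])).round(3),'yaw',np.degrees(np.arctan2(-co[1],-co[0])).round(2),r.std().round(2))
E
python3 - <<'E'
from h import *
shot('scene','s4');bar('s4');lid('s4');lid('scene0');s=robot.sense();print(s['tool_pos'],s['contact_force'])
E
```

```text
s4 bar 83 [ 553.6 -176.7   88.7]
s4 lid 5605 angle 0.117 yaw 1.04 0.84
scene0 lid 5880 angle 0.063 yaw 0.88 0.89
[ 558.90851753 -195.48567244   48.42581959] [-1.12661011 -0.51263904  2.8608196 ]
```

Call:
drive_tool(deltas=[{"xyz": [0, 0, -4], "turn": [0, 0, 0], "hand": 1}, {"xyz": [0, 0, -6], "turn": [0, 0, 0], "hand": 1}, {"xyz": [0, 0, -8], "turn": [0, 0, 0], "hand": 1}, {"xyz": [0, 0, -8], "turn": [0, 0, 0], "hand": 1}])

```text
time: 4.75
tool_pos: [559.1, -195.9, 45.7]
eef_rot: [0.985, 0.173, 0.001, 0.001]
contact_force: [-20.0, 3.9, 44.2]
width: 0.1
finger_force: 22.3
```

Run:
```python
from h import *
shot('scene','s5');bar('s5');lid('s5');s=robot.sense();print(s['tool_pos'],s['contact_force'])
```

```text
s5 bar 81 [ 554.1 -176.8   86.9]
s5 lid 5560 angle 0.124 yaw 1.13 0.85
[ 559.12989711 -195.86749869   45.61747766] [-19.52055977   4.29380065  44.32602613]
```

The end stop is at reported z 45.7 and rest at about 71. The lid is now at 0.12, so I'll raise the tool and do the second stroke.

Call:
drive_tool(deltas=[{"xyz": [2, 0, 12], "turn": [0, 0, 0], "hand": 1}, {"xyz": [4, 0, 26], "turn": [0, 0, 0], "hand": 1}, {"xyz": [5, 0, 40], "turn": [0, 0, 0], "hand": 1}, {"xyz": [5, 0, 40], "turn": [0, 0, 0], "hand": 1}, {"xyz": [5, 0, 40], "turn": [0, 0, 0], "hand": 1}])

```text
time: 5.3
tool_pos: [563.5, -195.2, 80.1]
eef_rot: [0.985, 0.174, -0.0, -0.0]
contact_force: [-0.5, -0.5, -0.0]
width: 0.2
finger_force: 0.0
```

Run:
```python
from h import *
shot('scene','s6');bar('s6');lid('s6');s=robot.sense();print(s['tool_pos'],s['contact_force'])
```

```text
s6 bar 55 [ 558.6 -173.1  104.2]
s6 lid 5548 angle 0.124 yaw 0.98 0.84
[ 563.10259933 -195.09837062   79.53453289] [ 0.20186969 -0.46861479  0.34806725]
```

Call:
drive_tool(deltas=[{"xyz": [0, 0, -10], "turn": [0, 0, 0], "hand": 1}, {"xyz": [-1, 0, -20], "turn": [0, 0, 0], "hand": 1}, {"xyz": [-2, 0, -29], "turn": [0, 0, 0], "hand": 1}, {"xyz": [-3, 0, -36], "turn": [0, 0, 0], "hand": 1}, {"xyz": [-3, 0, -37], "turn": [0, 0, 0], "hand": 1}, {"xyz": [-3, 0, -37], "turn": [0, 0, 0], "hand": 1}])

```text
time: 5.95
tool_pos: [559.8, -195.8, 46.1]
eef_rot: [0.985, 0.173, -0.0, 0.0]
contact_force: [-16.3, 3.3, 36.3]
width: 0.3
finger_force: 17.7
```

Run:
```python
from h import *
shot('scene','s7');bar('s7');lid('s7');s=robot.sense();print(s['tool_pos'],s['contact_force'])
```

```text
s7 bar 87 [ 554.3 -177.2   88.1]
s7 lid 4760 angle 0.245 yaw 1.23 0.78
[ 559.82580788 -195.77260977   46.16352427] [-17.08538971   3.04897882  36.55774508]
```

Second stroke done, with the lid at 0.24. Strokes 3 and 4 go in one call, 37 mm up and down.

Call:
drive_tool(deltas=[{"xyz": [2, 0, 20], "turn": [0, 0, 0], "hand": 1}, {"xyz": [3, 0, 37], "turn": [0, 0, 0], "hand": 1}, {"xyz": [3, 0, 37], "turn": [0, 0, 0], "hand": 1}, {"xyz": [3, 0, 37], "turn": [0, 0, 0], "hand": 1}, {"xyz": [3, 0, 27], "turn": [0, 0, 0], "hand": 1}, {"xyz": [2, 0, 17], "turn": [0, 0, 0], "hand": 1}, {"xyz": [1, 0, 8], "turn": [0, 0, 0], "hand": 1}, {"xyz": [0, 0, 2], "turn": [0, 0, 0], "hand": 1}, {"xyz": [0, 0, 0], "turn": [0, 0, 0], "hand": 1}, {"xyz": [0, 0, 0], "turn": [0, 0, 0], "hand": 1}])

```text
time: 7.0
tool_pos: [559.4, -195.7, 46.0]
eef_rot: [0.985, 0.173, -0.001, 0.0]
contact_force: [-19.4, 4.1, 38.6]
width: 0.4
finger_force: 19.4
```

Run:
```python
from h import *
shot('scene','s8');bar('s8');lid('s8');s=robot.sense();print(s['tool_pos'],s['contact_force'])
```

```text
s8 bar 86 [ 554.  -177.1   87.8]
s8 lid 3829 angle 0.363 yaw 1.29 0.68
[ 559.4535747  -195.71623272   45.99959664] [-18.81294723   3.63218321  39.22747767]
```

Call:
drive_tool(deltas=[{"xyz": [2, 0, 20], "turn": [0, 0, 0], "hand": 1}, {"xyz": [3, 0, 37], "turn": [0, 0, 0], "hand": 1}, {"xyz": [3, 0, 37], "turn": [0, 0, 0], "hand": 1}, {"xyz": [3, 0, 37], "turn": [0, 0, 0], "hand": 1}, {"xyz": [3, 0, 27], "turn": [0, 0, 0], "hand": 1}, {"xyz": [2, 0, 17], "turn": [0, 0, 0], "hand": 1}, {"xyz": [1, 0, 8], "turn": [0, 0, 0], "hand": 1}, {"xyz": [0, 0, 2], "turn": [0, 0, 0], "hand": 1}, {"xyz": [0, 0, 0], "turn": [0, 0, 0], "hand": 1}, {"xyz": [0, 0, 0], "turn": [0, 0, 0], "hand": 1}])

```text
time: 8.05
tool_pos: [559.6, -195.7, 46.0]
eef_rot: [0.985, 0.173, -0.001, 0.0]
contact_force: [-18.4, 5.3, 38.7]
width: 0.0
finger_force: 19.3
```

Run:
```python
from h import *
shot('scene','s9');bar('s9');lid('s9');s=robot.sense();print(s['tool_pos'],s['contact_force'])
```

```text
s9 bar 87 [ 553.9 -177.    87.3]
s9 lid 2797 angle 0.482 yaw 1.34 0.65
[ 559.61738881 -195.71655688   45.97181594] [-18.52341611   3.42811681  37.59187648]
```

The lid is at 0.48, so one more stroke, then up and well clear.

Call:
drive_tool(deltas=[{"xyz": [2, 0, 20], "turn": [0, 0, 0], "hand": 1}, {"xyz": [3, 0, 37], "turn": [0, 0, 0], "hand": 1}, {"xyz": [3, 0, 37], "turn": [0, 0, 0], "hand": 1}, {"xyz": [3, 0, 37], "turn": [0, 0, 0], "hand": 1}, {"xyz": [3, 0, 27], "turn": [0, 0, 0], "hand": 1}, {"xyz": [2, 0, 17], "turn": [0, 0, 0], "hand": 1}, {"xyz": [1, 0, 8], "turn": [0, 0, 0], "hand": 1}, {"xyz": [0, 0, 2], "turn": [0, 0, 0], "hand": 1}, {"xyz": [0, 0, 0], "turn": [0, 0, 0], "hand": 1}, {"xyz": [0, 0, 0], "turn": [0, 0, 0], "hand": 1}])

```text
time: 9.1
tool_pos: [559.5, -195.7, 46.0]
eef_rot: [0.985, 0.173, -0.001, 0.0]
contact_force: [-19.0, 3.8, 39.4]
width: 0.1
finger_force: 19.4
```

Call:
drive_tool(deltas=[{"xyz": [2, 0, 20], "turn": [0, 0, 0], "hand": 1}, {"xyz": [3, 0, 40], "turn": [0, 0, 0], "hand": 1}, {"xyz": [-10, 0, 70], "turn": [0, 0, 0], "hand": 1}, {"xyz": [-30, 0, 100], "turn": [0, 0, 0], "hand": 1}, {"xyz": [-50, 0, 130], "turn": [0, 0, 0], "hand": 1}, {"xyz": [-70, 0, 150], "turn": [0, 0, 0], "hand": 1}, {"xyz": [-70, 0, 150], "turn": [0, 0, 0], "hand": 1}])

```text
time: 9.8
tool_pos: [489.9, -196.4, 194.9]
eef_rot: [0.985, 0.173, 0.001, 0.001]
contact_force: [0.5, -0.8, -0.2]
width: 0.1
finger_force: 0.0
```

Run:
```python
from h import *
c=shot('scene','s10');bar('s10');lid('s10');s=robot.sense();print(s['time'],s['tool_pos'],s['contact_force'],s['eef_rot'])
shot('top','t10')
W=cloud(c);C=c['color'].astype(int)
m=(W[...,0]>560)&(W[...,0]<660)&(W[...,1]>20)&(W[...,1]<90)&(W[...,2]>60)&(W[...,2]<110)&(C.max(-1)<50)
v,u=np.where(m);print(m.sum(),W[m].min(0),W[m].max(0),W[m].mean(0),u.min(),u.max(),v.min(),v.max())
a=cv2.resize(c['color'][130:290,200:400,::-1],(750,600),interpolation=cv2.INTER_CUBIC); cv2.imwrite('pics/s10c.png',a)
```

```text
s10 bar 59 [ 558.6 -174.2  104.1]
s10 lid 1658 angle 0.601 yaw 1.33 0.71
9.85 [ 490.24712737 -195.94256829  193.1664469 ] [ 0.58330026 -0.33497191 -0.6856446 ] [9.84939519e-01 1.72898503e-01 2.67432412e-04 4.24064750e-04]
125 [580.65695162  47.62530135  82.31820403] [628.08320204  62.36139804  93.36686699] [602.83542202  56.24136749  89.03251649] 289 308 226 241
```

View pics/s10c.png

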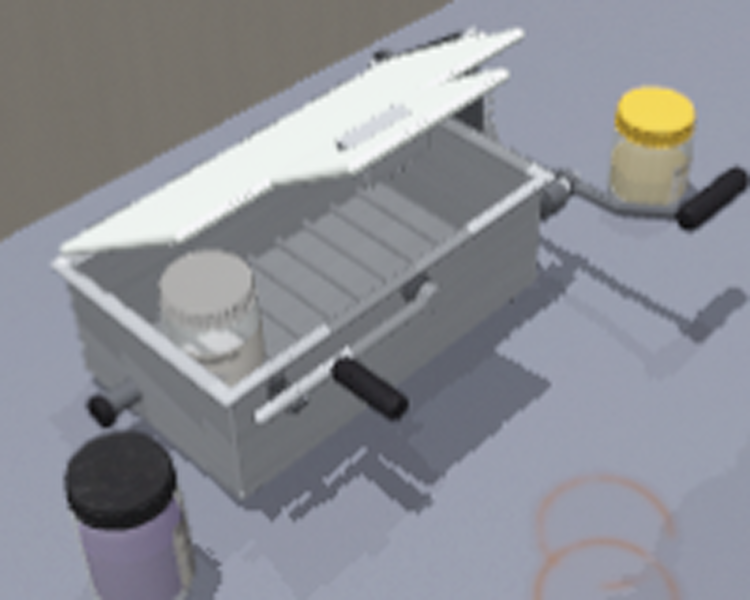

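The lid is at 0.601 and the lever is back up. The rod grip is seen at crop (370,387), i.e. image (299,233), with its pin axis at about (582–628, 54, 85). Now I'll work out the lean rotation.

Run:
```python
from scipy.spatial.transform import Rotation as R
r=R.from_euler('y',-40,degrees=True)*R.from_euler('z',-19,degrees=True)
print(r.as_rotvec(degrees=True), (r*R.from_quat([.985,.173,0,0])).as_matrix().round(3))
```

```text
[  6.63124249 -39.62674257 -18.21918901] [[ 0.766  0.012  0.643]
 [ 0.016 -1.     0.   ]
 [ 0.643  0.01  -0.766]]
```

Call:
drive_tool(deltas=[{"xyz": [0, 25, 0], "turn": [0.9, -5.6, -2.6], "hand": 1}, {"xyz": [0, 50, 0], "turn": [1.9, -11.3, -5.2], "hand": 1}, {"xyz": [0, 75, 0], "turn": [2.8, -17, -7.8], "hand": 1}, {"xyz": [0, 105, 0], "turn": [3.8, -22.6, -10.4], "hand": 1}, {"xyz": [0, 135, 0], "turn": [4.7, -28.3, -13], "hand": 1}, {"xyz": [10, 165, 0], "turn": [5.7, -34, -15.6], "hand": 1}, {"xyz": [20, 195, 0], "turn": [6.6, -39.6, -18.2], "hand": 1}, {"xyz": [30, 225, 0], "turn": [6.6, -39.6, -18.2], "hand": 1}, {"xyz": [30, 250, 0], "turn": [6.6, -39.6, -18.2], "hand": 1}, {"xyz": [30, 250, 0], "turn": [6.6, -39.6, -18.2], "hand": 1}, {"xyz": [30, 250, 0], "turn": [6.6, -39.6, -18.2], "hand": 1}])

```text
time: 11.0
tool_pos: [540.1, 73.2, 178.7]
eef_rot: [0.942, 0.017, 0.336, 0.001]
contact_force: [-0.5, 0.0, 0.9]
width: -0.1
finger_force: 0.0
```

Run:
```python
from h import *
from scipy.spatial.transform import Rotation as R
c=shot('scene','s11');s=robot.sense();p=s['tool_pos'];M=R.from_quat(s['eef_rot']).as_matrix();print(s['time'],p,M[:,2],M[:,1],s['qpos'].round(2))
shot('top','t11')
for n in('s11','t11'):
    c=np.load(n+'.npz');W=cloud(c);L=(W-p)@M
    m=(abs(L[...,0])<60)&(abs(L[...,1])<60)&(L[...,2]<40)&(L[...,2]>-150)&(W[...,2]>40)&(W[...,0]<625)&(W[...,2]>115)
    for z in range(-120,40,10):
        q=L[m&(L[...,2]>=z)&(L[...,2]<z+10)]
        if len(q): print(n,z,len(q),q.min(0).round(),q.max(0).round())
c=np.load('s11.npz')
a=cv2.resize(c['color'][90:290,200:450,::-1],(750,600),interpolation=cv2.INTER_CUBIC); cv2.imwrite('pics/s11c.png',a)
```

```text
11.05 [540.14272762  72.7799576  178.70253004] [ 0.63361993  0.00866607 -0.77359595] [ 0.03119024 -0.99941044  0.01435089] [ 0.03 -0.25 -0.32  2.28  0.25  0.45 -2.03]
s11 -120 23 [ -19.  -52. -120.] [  15.  -11. -110.]
s11 -110 41 [ -19.  -45. -110.] [  15.   13. -100.]
s11 -100 37 [ -15.  -41. -100.] [ 12. -15. -90.]
s11 -90 34 [-16. -32. -90.] [ 11.  -7. -80.]
s11 -80 2 [ 10. -14. -80.] [ 10. -12. -79.]
s11 -70 3 [  8.  -8. -64.] [  9.  -4. -62.]
s11 -60 7 [  5. -14. -58.] [  9.   1. -51.]
s11 -50 9 [  4. -13. -46.] [  9.   2. -40.]
s11 -40 2 [  4.  -7. -38.] [  6.  -7. -36.]
t11 -120 123 [  -7.  -57. -120.] [  18.   58. -110.]
t11 -110 98 [ -15.  -49. -110.] [  17.   49. -100.]
t11 -100 140 [ -11.  -44. -100.] [ 12.  40. -90.]
t11 -90 79 [-13. -36. -90.] [ 13.  33. -80.]
t11 -80 27 [ -5. -17. -80.] [ 12.  14. -71.]
t11 -70 37 [  0. -14. -70.] [ 13.  13. -60.]
t11 -60 30 [ -7. -13. -60.] [ 12.  13. -51.]
t11 -50 23 [ -6. -14. -50.] [ 11.  13. -42.]
```

View pics/s11c.png

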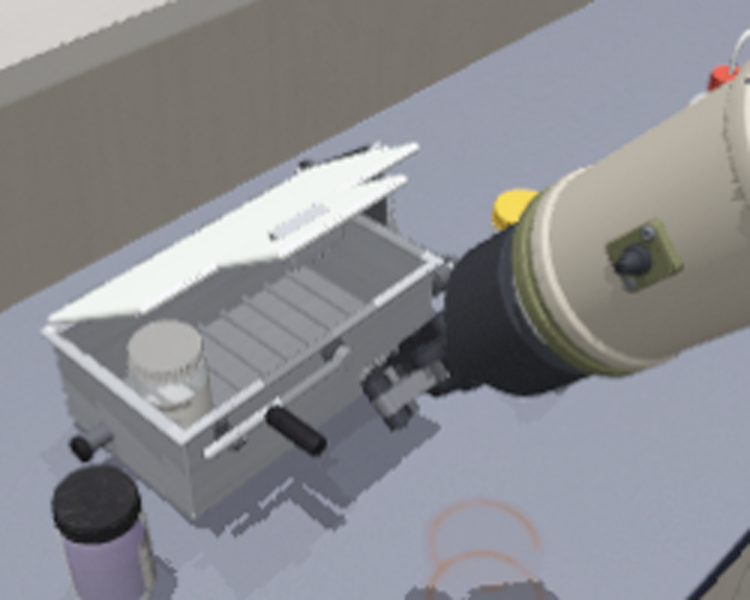

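Both cameras put the true fingertips 38 mm behind the reported TCP along the tool axis, which matches the lever contact. I'll aim the reported TCP 57 mm beyond the pin instead of 19. First comes the pre-grasp pose with the hand open.

Call:
drive_tool(deltas=[{"xyz": [20, 0, -20], "turn": [0, 0, 0], "hand": -1}, {"xyz": [40, 0, -50], "turn": [0, 0, 0], "hand": -1}, {"xyz": [60, 0, -80], "turn": [0, 0, 0], "hand": -1}, {"xyz": [74, -1, -107], "turn": [0, 0, 0], "hand": -1}, {"xyz": [74, -1, -107], "turn": [0, 0, 0], "hand": -1}, {"xyz": [74, -1, -107], "turn": [0, 0, 0], "hand": -1}, {"xyz": [74, -1, -107], "turn": [0, 0, 0], "hand": -1}])

```text
time: 11.8
tool_pos: [614.8, 57.0, 72.0]
eef_rot: [0.942, 0.006, 0.335, 0.006]
contact_force: [-0.1, -0.2, -0.3]
width: 85.7
finger_force: 0.0
```

```bash
cat >> h.py <<'E'
from scipy.spatial.transform import Rotation as R
def tool():
    s=robot.sense();p=s['tool_pos'];M=R.from_quat(s['eef_rot']).as_matrix()
    print('t',round(s['time'],2),'tcp',p.round(1),'z',M[:,2].round(3),'y',M[:,1].round(3),'grasp',(p-57*M[:,2]).round(1),'F',s['contact_force'].round(1),'w',s['width'].round(1),'q',s['qpos'].round(2)); return p,M
E
python3 - <<'E'
from h import *
tool()
E
```

```text
Traceback (most recent call last):
  File "h.py", line 37, in tool
    print('t',round(s['time'],2),'tcp',p.round(1),'z',M[:,2].round(3),'y',M[:,1].round(3),'grasp',(p-57*M[:,2]).round(1),'F',s['contact_force'].round(1),'w',s['width'].round(1),'q',s['qpos'].round(2)); return p,M
                                                                                                                                                             ^^^^^^^^^^^^^^^^
AttributeError: 'float' object has no attribute 'round'
```

```bash
sed -i "s/s\['width'\].round(1)/round(s['width'],1)/" h.py
python3 - <<'E'
from h import *
c=shot('scene','s12');shot('top','t12')
p,M=tool()
W=cloud(c);L=(W-p)@M
m=(abs(L[...,0])<16)&(abs(L[...,1])<62)&(L[...,2]<0)&(L[...,2]>-75)&(W[...,2]>96)
for z in range(-75,0,6):
    q=L[m&(L[...,2]>=z)&(L[...,2]<z+6)]
    if len(q): print(z,len(q),q.min(0).round(),q.max(0).round())
C=c['color'].astype(int)
m=(W[...,0]>560)&(W[...,0]<660)&(W[...,1]>30)&(W[...,1]<70)&(W[...,2]>60)&(W[...,2]<100)&(C.max(-1)<50)
print(W[m].min(0),W[m].max(0),W[m].mean(0))
E
```

```text
t 11.9 tcp [615.6  57.8  74. ] z [ 0.635 -0.007 -0.773] y [ 0.009 -1.     0.016] grasp [579.4  58.2 118. ] F [0.2 0.6 0.3] w 85.6 q [ 0.14  0.11 -0.41  2.25  1.07  0.24 -2.79]
-75 2 [  6. -49. -75.] [  7. -48. -70.]
-69 2 [  6. -49. -66.] [  7. -43. -65.]
-63 1 [  7. -49. -60.] [  7. -49. -60.]
-57 1 [  7. -44. -56.] [  7. -44. -56.]
[604.09920396  50.30438466  83.35237842] [626.0483504   61.98383124  93.72727635] [616.63063719  57.13537321  89.80287892]
```

Call:
drive_tool(deltas=[{"xyz": [4, -3, -8], "turn": [0, 0, 0], "hand": -1}, {"xyz": [8, -4, -17], "turn": [0, 0, 0], "hand": -1}, {"xyz": [12, -4, -25], "turn": [0, 0, 0], "hand": -1}, {"xyz": [15, -4, -33], "turn": [0, 0, 0], "hand": -1}, {"xyz": [15, -4, -33], "turn": [0, 0, 0], "hand": -1}, {"xyz": [15, -4, -33], "turn": [0, 0, 0], "hand": -1}])

```text
time: 12.5
tool_pos: [629.8, 53.8, 40.2]
eef_rot: [0.942, 0.007, 0.335, 0.005]
contact_force: [-0.2, -0.6, -0.6]
width: 85.3
finger_force: 0.0
```

Run:
```python
from h import *
c=shot('scene','s13');tool()
a=cv2.resize(c['color'][170:270,240:365,::-1],(750,600),interpolation=cv2.INTER_CUBIC); cv2.imwrite('pics/s13c.png',a)
```

```text
t 12.55 tcp [629.8  54.9  40.3] z [ 0.631 -0.005 -0.775] y [ 0.011 -1.     0.015] grasp [593.9  55.2  84.5] F [-0.7 -1.1  0. ] w 85.3 q [-0.58  0.19  0.38  2.27  1.24  0.09 -3.  ]
```

View pics/s13c.png

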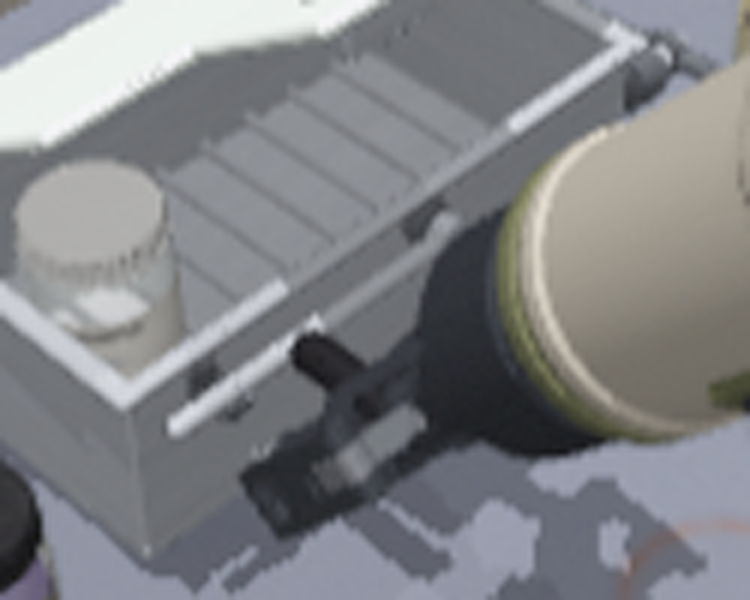

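The pin lies between the open fingers, at crop (340,370). Closing now.

Call:
drive_tool(deltas=[{"xyz": [0, 0, 0], "turn": [0, 0, 0], "hand": 1}, {"xyz": [0, 0, 0], "turn": [0, 0, 0], "hand": 1}, {"xyz": [0, 0, 0], "turn": [0, 0, 0], "hand": 1}, {"xyz": [0, 0, 0], "turn": [0, 0, 0], "hand": 1}, {"xyz": [0, 0, 0], "turn": [0, 0, 0], "hand": 1}, {"xyz": [0, 0, 0], "turn": [0, 0, 0], "hand": 1}])

```text
time: 13.15
tool_pos: [629.4, 52.3, 39.0]
eef_rot: [0.943, 0.006, 0.334, 0.006]
contact_force: [-2.8, -4.6, 4.6]
width: 14.4
finger_force: 58.3
```

Run:
```python
from h import *
tool()
y0,z0=0,0
for a in np.arange(0,1.451,.1):
    print(round(a,2),(75*np.array([np.cos(a)-1,np.sin(a)])).round(1), end=' ')
```

```text
t 13.15 tcp [629.4  52.3  39. ] z [ 0.63  -0.008 -0.777] y [ 0.007 -1.     0.016] grasp [593.5  52.7  83.3] F [-2.8 -4.6  4.6] w 14.4 q [-0.56  0.19  0.36  2.27  1.24  0.09 -3.  ]
0.0 [0. 0.] 0.1 [-0.4  7.5] 0.2 [-1.5 14.9] 0.3 [-3.3 22.2] 0.4 [-5.9 29.2] 0.5 [-9.2 36. ] 0.6 [-13.1  42.3] 0.7 [-17.6  48.3] 0.8 [-22.7  53.8] 0.9 [-28.4  58.7] 1.0 [-34.5  63.1] 1.1 [-41.   66.8] 1.2 [-47.8  69.9] 1.3 [-54.9  72.3] 1.4 [-62.3  73.9]
```

Call:
drive_tool(deltas=[{"xyz": [0, -1, 4], "turn": [0, 0, 0], "hand": 1}, {"xyz": [0, -2, 7.5], "turn": [0, 0, 0], "hand": 1}, {"xyz": [0, -3, 15], "turn": [0, 0, 0], "hand": 1}, {"xyz": [0, -5, 22], "turn": [0, 0, 0], "hand": 1}, {"xyz": [0, -8, 29], "turn": [0, 0, 0], "hand": 1}, {"xyz": [0, -8, 29], "turn": [0, 0, 0], "hand": 1}, {"xyz": [0, -8, 29], "turn": [0, 0, 0], "hand": 1}])

```text
time: 13.85
tool_pos: [629.5, 47.5, 68.5]
eef_rot: [0.942, 0.008, 0.335, 0.005]
contact_force: [-5.3, 3.3, 5.5]
width: 14.2
finger_force: 59.9
```

Run:
```python
from h import *
tool()
```

```text
t 13.85 tcp [629.5  47.5  68.5] z [ 0.631 -0.004 -0.776] y [ 0.012 -1.     0.015] grasp [593.6  47.7 112.7] F [-5.3  3.3  5.5] w 14.2 q [-0.33  0.13  0.13  2.24  0.85  0.16 -2.57]
```

Call:
drive_tool(deltas=[{"xyz": [0, -3, 7], "turn": [0, 0, 0], "hand": 1}, {"xyz": [0, -7, 13], "turn": [0, 0, 0], "hand": 1}, {"xyz": [0, -12, 19], "turn": [0, 0, 0], "hand": 1}, {"xyz": [0, -17, 25], "turn": [0, 0, 0], "hand": 1}, {"xyz": [0, -22, 29], "turn": [0, 0, 0], "hand": 1}, {"xyz": [0, -29, 34], "turn": [0, 0, 0], "hand": 1}, {"xyz": [0, -35, 37], "turn": [0, 0, 0], "hand": 1}, {"xyz": [1, -39, 39], "turn": [0, 0, 0], "hand": 1}, {"xyz": [1, -39, 39], "turn": [0, 0, 0], "hand": 1}, {"xyz": [1, -39, 39], "turn": [0, 0, 0], "hand": 1}])

```text
time: 14.85
tool_pos: [631.8, 15.1, 110.3]
eef_rot: [0.941, 0.012, 0.337, 0.003]
contact_force: [-23.4, 20.1, 23.5]
width: 14.2
finger_force: 62.5
```

Run:
```python
from h import *
shot('scene','s14');tool();lid('s14')
```

```text
t 14.9 tcp [631.8  15.  110.3] z [ 0.635  0.003 -0.773] y [ 0.021 -1.     0.013] grasp [595.6  14.8 154.3] F [-23.4  17.4  23.7] w 14.0 q [-0.1   0.05 -0.02  2.2   0.35  0.22 -1.98]
s14 lid 1660 angle 0.601 yaw 1.33 0.7
```

Run:
```python
from h import *
c=np.load('s14.npz')
a=cv2.resize(c['color'][145:265,255:405,::-1],(750,600),interpolation=cv2.INTER_CUBIC); cv2.imwrite('pics/s14c.png',a)
```

```text
(no output)
```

View pics/s14c.png

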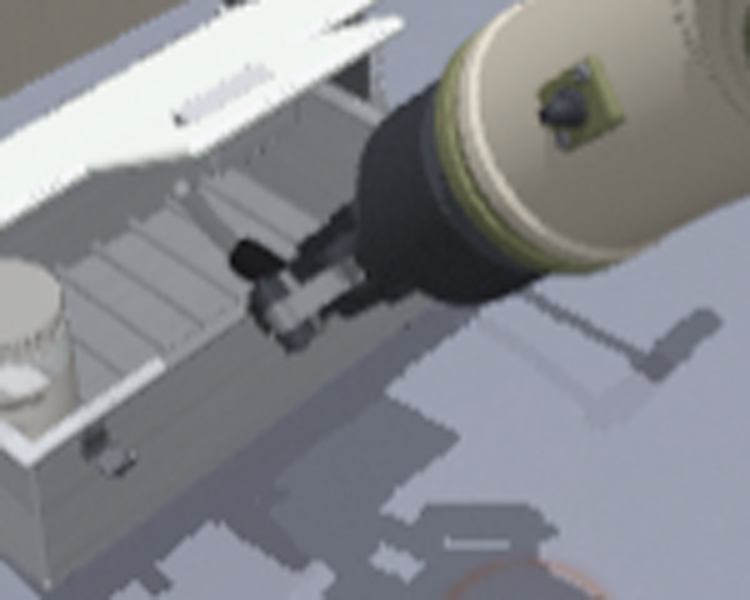

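Run:
```python
from h import *
c=np.load('s14.npz')
E=c['extrinsics']
def onx(u,v,x):
    a=pt(c,u,v,z=0); o=E[:3,3]; t=(x-o[0])/(a[0]-o[0]); return (o+t*(a-o)).round(1)
print('tip',onx(291.4,182.6,630), 'depth',pt(c,291,183,r=1).round(1), 'mid',onx(297,189,630))
print('pin base',onx(303,194,626),'pin mid',pt(c,305,196,r=1))
c=np.load('scene0.npz'); print('rod rest pts',pt(c,275,235,r=0),pt(c,283,230,r=0))
c=np.load('s10.npz'); print([ (u,v,pt(c,u,v,r=0).round(1)) for u,v in((270,241),(275,237),(283,233),(305,213),(312,208),(315,207))])
s=robot.sense();print(s['moment'],s['contact_force'])
```

```text
tip [630.   44.  198.3] depth [629.6  45.4 198.4] mid [630.   30.4 174.3]
pin base [626.   18.3 156.5] pin mid [619.517554    19.0503941  155.71590859]
rod rest pts [631.78825291  92.07309173  87.93965963] [631.57321659  70.81458704  86.97455463]
[(270, 241, array([627.7, 108.8,  86.2])), (275, 237, array([627.5,  95.8,  88.2])), (283, 233, array([628.2,  74. ,  83. ])), (305, 213, array([646.4,  -5.9,  73.1])), (312, 208, array([634.1, -15.3,  90.3])), (315, 207, array([630.7, -21.1,  91.8]))]
[3.5519385  1.27085627 2.7608442 ] [-23.36639147  17.41982932  23.70442231]
```

The rod tip is at crop (182,188), which is world (630,44,198). That gives θ≈1.06, radius 130 as expected, and a pin at about (y 17, z 150), so the fingers are strained about 5 mm off the pin. I'll release, re-centre and re-grip.

Call:
drive_tool(deltas=[{"xyz": [0, 3, 0], "turn": [0, 0, 0], "hand": -1}, {"xyz": [0, 5, 0], "turn": [0, 0, 0], "hand": -1}, {"xyz": [0, 5, 0], "turn": [0, 0, 0], "hand": -1}, {"xyz": [0, 5, 0], "turn": [0, 0, 0], "hand": -1}, {"xyz": [0, 5, 0], "turn": [0, 0, 0], "hand": -1}])

```text
time: 15.4
tool_pos: [630.2, 11.4, 106.5]
eef_rot: [0.943, 0.007, 0.334, 0.006]
contact_force: [-0.6, -0.0, 0.2]
width: 84.0
finger_force: 0.0
```

```bash
cat >> h.py <<'E'
def dark(n):
    "dark pin pixels near the arc"
    c=np.load(n+'.npz');W=cloud(c);C=c['color'].astype(int)
    m=(C.max(-1)<50)&(W[...,0]>606)&(W[...,0]<630)&(W[...,1]>-30)&(W[...,1]<60)&(W[...,2]>90)&(W[...,2]<180)
    v,u=np.where(m); print(n,'pin',m.sum(),W[m].mean(0).round(1) if m.any() else '')
E
python3 - <<'E'
from h import *
shot('scene','s15');tool();lid('s15');dark('s14');dark('s15')
E
```

```text
t 15.45 tcp [630.2  11.4 106.6] z [ 0.629 -0.007 -0.777] y [ 0.009 -1.     0.016] grasp [594.4  11.8 150.9] F [-0.3 -0.  -0.2] w 85.4 q [-0.11  0.05 -0.01  2.21  0.39  0.22 -2.02]
s15 lid 1661 angle 0.601 yaw 1.32 0.7
s14 pin 54 [618.   19.4 154.8]
s15 pin 58 [617.4  19.5 154.7]
```

Call:
drive_tool(deltas=[{"xyz": [0, 4, 0], "turn": [0, 0, 0], "hand": 0}, {"xyz": [0, 4, 0], "turn": [0, 0, 0], "hand": 1}, {"xyz": [0, 4, 0], "turn": [0, 0, 0], "hand": 1}, {"xyz": [0, 4, 0], "turn": [0, 0, 0], "hand": 1}, {"xyz": [0, 4, 0], "turn": [0, 0, 0], "hand": 1}, {"xyz": [0, 4, 0], "turn": [0, 0, 0], "hand": 1}])

```text
time: 16.05
tool_pos: [630.2, 15.8, 106.9]
eef_rot: [0.943, 0.007, 0.334, 0.006]
contact_force: [-1.4, 0.8, 1.7]
width: 14.5
finger_force: 58.4
```

Run:
```python
from h import *
tool()
for a in (1.055,1.1,1.2,1.3,1.4,1.42): print(a,(75*np.array([np.cos(a)-np.cos(1.055),np.sin(a)-np.sin(1.055)])).round(1))
```

```text
t 16.05 tcp [630.2  15.8 106.9] z [ 0.629 -0.006 -0.777] y [ 0.01  -1.     0.016] grasp [594.3  16.2 151.1] F [-1.4  0.8  1.7] w 14.5 q [-0.12  0.05 -0.01  2.21  0.41  0.22 -2.06]
1.055 [0. 0.]
1.1 [-3.   1.6]
1.2 [-9.8  4.7]
1.3 [-16.9   7. ]
1.4 [-24.2   8.7]
1.42 [-25.7   8.9]
```

Call:
drive_tool(deltas=[{"xyz": [0, -3, 2], "turn": [0, 0, 0], "hand": 1}, {"xyz": [0, -6, 3], "turn": [0, 0, 0], "hand": 1}, {"xyz": [0, -10, 5], "turn": [0, 0, 0], "hand": 1}, {"xyz": [0, -10, 5], "turn": [0, 0, 0], "hand": 1}])

```text
time: 16.45
tool_pos: [630.5, 7.4, 112.0]
eef_rot: [0.942, 0.008, 0.334, 0.005]
contact_force: [1.1, 4.0, -1.7]
width: 14.4
finger_force: 59.7
```

Run:
```python
from h import *
shot('scene','s16');tool();lid('s16');dark('s16')
```

```text
t 16.5 tcp [630.5   7.5 111.9] z [ 0.63  -0.004 -0.777] y [ 0.012 -1.     0.015] grasp [594.6   7.7 156.2] F [ 1.6  4.6 -1.2] w 14.1 q [-0.09  0.04 -0.02  2.2   0.33  0.23 -1.95]
s16 lid 1666 angle 0.601 yaw 1.34 0.69
s16 pin 62 [616.5  12.3 158.5]
```

Tracking well with low force. On to home, with a small overshoot in -y to press against the end stop.

Call:
drive_tool(deltas=[{"xyz": [0, -4, 1], "turn": [0, 0, 0], "hand": 1}, {"xyz": [0, -7, 2], "turn": [0, 0, 0], "hand": 1}, {"xyz": [0, -11, 3], "turn": [0, 0, 0], "hand": 1}, {"xyz": [0, -14, 4], "turn": [0, 0, 0], "hand": 1}, {"xyz": [0, -16, 4], "turn": [0, 0, 0], "hand": 1}, {"xyz": [0, -16, 4], "turn": [0, 0, 0], "hand": 1}])

```text
time: 17.1
tool_pos: [631.2, -7.3, 118.2]
eef_rot: [0.942, 0.009, 0.336, 0.005]
contact_force: [-15.3, 7.8, 16.5]
width: 14.4
finger_force: 61.1
```

Run:
```python
from h import *
shot('scene','s17');tool();lid('s17');dark('s17')
```

```text
t 17.15 tcp [631.2  -7.2 118.2] z [ 0.632 -0.003 -0.775] y [ 0.014 -1.     0.015] grasp [595.2  -7.1 162.4] F [-14.3   9.2  16.1] w 14.1 q [-0.04  0.04 -0.02  2.2   0.2   0.23 -1.8 ]
s17 lid 1642 angle 0.603 yaw 1.32 0.7
s17 pin 58 [618.3  -2.7 162.9]
```

Call:
drive_tool(deltas=[{"xyz": [0, -2, -1], "turn": [0, 0, 0], "hand": 1}, {"xyz": [0, -4, -1], "turn": [0, 0, 0], "hand": 1}, {"xyz": [0, -6, -1], "turn": [0, 0, 0], "hand": 1}, {"xyz": [0, -6, -1], "turn": [0, 0, 0], "hand": 1}, {"xyz": [0, -6, -1], "turn": [0, 0, 0], "hand": 1}])

```text
time: 17.65
tool_pos: [631.6, -10.4, 117.9]
eef_rot: [0.942, 0.011, 0.336, 0.004]
contact_force: [-19.4, 15.6, 20.9]
width: 14.2
finger_force: 62.4
```

Run:
```python
from h import *
shot('scene','s18');tool();lid('s18');dark('s18')
```

```text
t 17.7 tcp [631.6 -10.4 117.9] z [ 0.633 -0.    -0.774] y [ 0.018 -1.     0.015] grasp [595.5 -10.4 162. ] F [-18.9  15.7  20.6] w 14.3 q [-0.03  0.04 -0.03  2.2   0.16  0.23 -1.75]
s18 lid 1616 angle 0.606 yaw 1.34 0.73
s18 pin 61 [618.   -5.6 163.3]
```

Call:
drive_tool(deltas=[{"xyz": [0, 0, 0], "turn": [0, 0, 0], "hand": -1}, {"xyz": [0, 0, 0], "turn": [0, 0, 0], "hand": -1}, {"xyz": [0, 2, 0], "turn": [0, 0, 0], "hand": -1}, {"xyz": [0, 4, 0], "turn": [0, 0, 0], "hand": -1}, {"xyz": [0, 4, 0], "turn": [0, 0, 0], "hand": -1}])

```text
time: 18.2
tool_pos: [630.2, -12.0, 114.6]
eef_rot: [0.943, 0.007, 0.334, 0.006]
contact_force: [0.5, 0.7, -0.3]
width: 84.5
finger_force: 0.0
```

Run:
```python
from h import *
shot('scene','s19');tool();lid('s19');dark('s19')
```

```text
t 18.25 tcp [630.2 -12.  114.7] z [ 0.629 -0.006 -0.777] y [ 0.01  -1.     0.016] grasp [594.4 -11.7 159. ] F [ 0.4 -0.7 -1.3] w 85.2 q [-0.04  0.04 -0.02  2.2   0.19  0.23 -1.79]
s19 lid 1598 angle 0.607 yaw 1.34 0.68
s19 pin 67 [617.3  -4.9 162.9]
```

Call:
drive_tool(deltas=[{"xyz": [-10, 0, 5], "turn": [0, 0, 0], "hand": -1}, {"xyz": [-25, 0, 15], "turn": [0, 0, 0], "hand": -1}, {"xyz": [-45, 0, 28], "turn": [0, 0, 0], "hand": -1}, {"xyz": [-65, 0, 40], "turn": [0, 0, 0], "hand": -1}, {"xyz": [-85, 0, 52], "turn": [0, 0, 0], "hand": -1}, {"xyz": [-85, 0, 52], "turn": [0, 0, 0], "hand": -1}, {"xyz": [-85, 0, 52], "turn": [0, 0, 0], "hand": -1}])

```text
time: 18.95
tool_pos: [545.3, -12.1, 167.7]
eef_rot: [0.942, 0.007, 0.335, 0.006]
contact_force: [-0.1, -1.1, -0.1]
width: 85.6
finger_force: 0.0
```

Run:
```python
from h import *
c=shot('scene','s20');tool();lid('s20');dark('s20');bar('s20')
W=cloud(c);C=c['color'].astype(int)
# whole pin: axis fit; rod points
m=(C.max(-1)<50)&(W[...,0]>578)&(W[...,0]<630)&(W[...,1]>-35)&(W[...,1]<30)&(W[...,2]>140)&(W[...,2]<180)
P=W[m];print('pin',len(P),P.min(0).round(1),P.max(0).round(1),P.mean(0).round(1))
m=(W[...,0]>618)&(W[...,0]<634)&(W[...,1]>-35)&(W[...,1]<30)&(W[...,2]>105)&(W[...,2]<215)&(C.min(-1)>60)
P=W[m]
for z in range(105,215,10):
    q=P[(P[:,2]>=z)&(P[:,2]<z+10)]
    if len(q): print(z,len(q),q.mean(0).round(1))
```

```text
t 19.0 tcp [545.4 -12.  167.2] z [ 0.63  -0.006 -0.776] y [ 0.01  -1.     0.016] grasp [509.5 -11.7 211.4] F [ 0.5 -0.4 -0.2] w 85.6 q [-0.03 -0.24 -0.04  2.31  0.11  0.4  -1.71]
s20 lid 1603 angle 0.607 yaw 1.34 0.69
s20 pin 68 [616.6  -5.1 163.3]
s20 bar 0 [nan nan nan]
pin 121 [581.8 -13.4 155.8] [ 6.278e+02 -2.000e-01  1.667e+02] [605.6  -4.9 162.5]
105 10 [630.6 -14.1 111.4]
115 11 [630.1 -13.  120.9]
125 11 [630.3 -11.1 130.9]
135 10 [630.4  -9.  139.7]
145 5 [626.6  -3.5 151.4]
155 5 [628.8  -2.2 160.4]
165 16 [630.3  -4.2 170. ]
175 11 [630.2  -2.5 179.7]
185 15 [629.6  -0.9 189.8]
195 4 [6.266e+02 3.000e-01 1.999e+02]
205 55 [621.9  12.6 210.3]h.py:26: RuntimeWarning: Mean of empty slice.
  print(n,'bar',m.sum(),W[m].mean(0).round(1))
  ret = um.true_divide(
```

The rod's slope gives θ≈1.40, so the tip is home. The lid is at about 0.606 and the robot is clear of everything, so I'm handing in.

```bash
python3 -c "
from cell import robot
print(robot.close_job())"
```

```text
the job is handed in; nothing more can be done
None
```

I handed the job in at about 19 s: the camera put the lid at about 0.606 rad and the prop rod at about 1.40 rad, its tip home in the slot. The lever was last seen back up after the fifth stroke; the arm hid it in the final view. No verdict came back.

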